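Try the treadle feeder before it is sold

ROBOT

A 6-joint arm with a two-finger parallel gripper is mounted at the origin on the work surface. World frame = base frame: x ahead of the robot, y to its left, z up, the work surface at z = 0. Lengths are in m, angles in rad, forces in N, time in s.
With the tool pointing down it reaches from about 0.225 to 0.725 m from the base axis. Payload 3.1 kg.
Tool frame: the origin (TCP) lies at the very end of the fingers, on their centre line; the grasp point (between the pads) lies env.hold_point_z behind it (env.hold_point_z is the distance from the TCP to the grasp point, in m); z points along the fingers, y is the line along which they close (so a half turn about z gives the same grasp; the last joint's range is limited). The gripper opens to 85 mm and grips with 20 to 120 N. Pads are 22 mm wide; open, the fingers measure 114 mm over their backs; the gripper's body (76 mm by 85 mm) begins 54 mm behind the grasp point. The pads swing forward as they close: fully open they stand 13 mm farther back than shut.
Start: joints at [-1.397, 0.048, 0.099, 1.622, 0, 1.443], TCP at [0.156, -0.501, 0.231] pointing down, gripper open.
Joint ranges: [-2.91, 2.91], [-0.99, 1.94], [-1.21, 1.42], [-2.12, 2.29], [-1.49, 1.47], [-3.14, 3.14]. Speed limits (rad/s): [2.79, 2.79, 3.14, 3.14, 3.14, 3.14].

INTERFACE

Orientations are given as [roll, pitch, yaw] about the fixed x, y, z axes, in that order (R = Rz(yaw) Ry(pitch) Rx(roll)).
In Python, from plant import env gives the robot as it stands. The module is installed in compiled form; this text tells all that it offers.
- The arm moves only by the tool move_arm, never from a script. Its argument "moves" is text: rows parted by semicolons, each of 7 numbers parted by spaces: the shift along the world's x, y, z in cm, then the turn, a rotation vector about the world's x, y, z in degrees, then the gripper command: -1 is shut, 1 is fully open, values between are in proportion. A call has 1 to 12 rows; each row is the pose to reach, as a shift and turn from the pose commanded when the call began; what a row does not reach only later rows make up. A row lasts 1/8 s, in which the tool goes at most 62.5 mm and 10.7 degrees, less where a joint would pass 70% of its speed; a pose out of reach is approached as far as the arm can. A call with a gripper value outside its range is refused whole. The fingers move at their own pace and stop on an object; "squeeze" is the grip in N (left out, the last holds). Time passes only in rows, so rows that repeat a pose let the fingers close. It gives the time, the measured TCP pose, the force, the opening and the grip force at its end, in the units of the state.
- env.observe(): the state, without advancing time (a new reading comes with each control period).
- env.grab_frame(name): name is "scene" or "top" or "wrist"; returns the picture (400x640x3 uint8, red, green, blue); there is no depth.
- env.camera_params(name): a dict with "fx", "fy", "cx", "cy" (pixels), "extrinsics" (4x4, takes a point from world to camera coordinates); the wrist camera has in their place "hand_eye" (4x4, takes a point from camera to tool coordinates, whose origin is the TCP and whose axes are the flange's). Camera axes: x right, y down, z forward; pixel columns grow to the right and rows downward; lengths in m; the calibration is good to about 2 mm. A picture is of the moment at which its call begins: read the wrist's pose just before it. camera_params takes no time and is no camera call.
- env.finish_job(): hands the job in; it is judged then, once.
The state is a dict: "time": time; "qpos": joint angles; "qvel": joint speeds; "joint_efforts": joint torques, N m; "eef_pos": TCP position; "orientation": TCP orientation; "wrist_force": force on the tool from outside, world axes, zero at the start; "torque": the same for the moment, N m; "opening": finger opening in m; "grip_force": force on a finger pad.
Only numpy, scipy, OpenCV 4.12 (cv2) and the standard library are available. Lean on these libraries where they do the work, as an engineer would, in place of code of your own. Each camera call takes 0.05 s, during which the arm holds its last target. There are 200 camera calls.

TASK

Try out the poultry feeder before it is sold. With the fingertips, push the tin that stands with its edge under the treadle plate right out of the plate's way, keeping it standing on the table; then press the treadle down to its stop so that the flap over the trough opens fully, keep it there for two seconds, and ease it back up under your fingers until the flap is shut, without letting the flap drop. Lift nothing, do not touch the flap itself, and leave the other goods where they are.

Things in the scene. Friction and masses are not known exactly. Their poses are not given: they have to be found in the camera images.
- feeder: Galvanised treadle feeder for poultry, fixed to the table. Origin on the table under the flap's hinge, mid-width; its -x is the front, z up. Hopper x 0 to 160 mm, y +-103, 315 tall. Trough x -137 to 0, under the sloped flap. A lever with side arms (y +-109 mm) turns on bolts at x -120, z 85: its long end is the treadle plate in front, its short end lifts the flap by pins in slots.
- treadle_pad (a point): Centre of the top of the treadle plate (106 mm fore and aft, 208 wide, 4 thick, 14 lip folded down in front). At rest, feeder frame: x -281, y 0, z 107 mm; the plate rises from its rear edge (x -230, z 96) to its front edge (x -333, z 118; lip's underside z 102). Fully down: x -276, z 39; front edge z 28, rear z 50. 10 to 20 N at its middle presses it down.
- treadle (a joint): Turn of the lever, rad: 0 at rest (plate up), grows as the plate is pressed, 0.42 at its firm stop. Axis along the feeder's y through x -120, z 85 mm. The flap's weight drives it back to 0 when let go.
- flap (a joint): Opening of the flap, rad: 0 shut, 0.80 fully open (treadle at its stop). The flap turns 1.9 times as far as the treadle lever. Let go, the flap falls shut at well over 2 rad/s.
- flap_lip (a point): Middle of the flap's front edge, beside the round weight bar. Shut, it is at x -144, z 98 mm in the feeder's frame; fully open at about x -133, z 211. The flap is 206 mm wide and weighs about 1.6 kg.
- tin: Closed round tin with a paper label, 80 mm across (82 over its rims), 85 tall, about 0.35 kg, loose, standing before the treadle with its rear edge 9 to 21 mm under the plate's front edge, with its centre at y -60 to 30 mm of the feeder's frame. It keeps the plate from going down. Origin: centre of its underside.
- bottle_a: Clear bottle with a blue cap, 62 mm across, 190 mm tall, loose; leave alone. Origin: centre of its underside.
- bottle_b: The same as bottle_a; leave alone.
- notebooks: Stack of six notebooks, 156 by 216 mm, 54 mm tall; leave alone. Origin: centre of its underside.
- tap: Brass garden tap standing on its flange, 80 mm tall, spout reaching 58 mm to its own -x; leave alone. Origin: under its body.
- wrench_grip (a point): Handle of a steel wrench lying on the table beside the feeder; leave alone.
- tape: Roll of grey tape lying flat, 90 mm across, 24 mm tall; leave alone. Origin: centre of its underside.
Things that resemble listed ones, but are neither listed nor needed, are in the scene too. What is shaped like the tin but red is not meant.

How it is judged:
On the way, in this order (a step that is already met when the one before it is completed fails the run):
1. the tin stands clear of the treadle plate ((x of tin in the frame of feeder below -0.381 m or y of tin in the frame of feeder above 0.151 m or y of tin in the frame of feeder below -0.151 m) and angle between tin's own z axis and vertical below 0.1 rad), for 0.2 s.
2. the treadle is at its stop and the flap fully open for two seconds (1.7 s are counted) (value of joint treadle above 0.4 rad and value of joint flap above 0.75 rad and (x of tin in the frame of feeder below -0.381 m or y of tin in the frame of feeder above 0.151 m or y of tin in the frame of feeder below -0.151 m)), for 1.7 s.
3. the flap is shut again (value of joint flap below 0.03 rad), for 0.2 s.
At the end, for the whole second after the job is handed in: The flap is shut (within 0.03 rad) with the treadle up, the tin stands upright, still, on the table and clear of the treadle plate's outline seen from above, and the other goods are within 25 mm of where they were (all of step 1 and value of joint each of flap, treadle below 0.03 rad and height (world z) of tin below 0.008 m and linear speed of tin below 0.02 m/s and distance of each of bottle_a, bottle_b, notebooks, tap, wrench_grip, tape from where it was at the start of the episode below 0.025 m); the robot touches nothing.
It fails at once if the flap drops (closes faster than 1.6 rad/s) (velocity of joint flap below -1.6 rad/s).
It fails at once if the tin is lifted off the table (20 mm) (height (world z) of tin above 0.02 m).
It fails at once if the tin is tipped over (angle between tin's own z axis and vertical above 0.5 rad).
It fails at once if the robot touches the flap (contact force between any of the arm, the fingers and flap above 1 N).
It fails at once if other goods are shifted by more than 25 mm (distance of any of bottle_a, bottle_b, notebooks, tap, wrench_grip, tape from where it was at the start of the episode above 0.025 m).
It also fails if it takes over 64 s, if anything falls off the work surface, if the arm or the gripper's body presses on something with over 40 N, if the wrist force passes 120 N, or if a joint passes its speed limit or range.

## Working session

There is one attempt and no reset: what is moved stays moved. The work goes in short steps, Python scripts to look and compute and a tool call to move; the robot and the scene stay as the last step left them, time stands still between calls to the robot, and variables do not carry over. Pictures are saved under pics/ and viewed, at most 13 in all, crops included, and the job is handed in when it is done.

Besides the shell and the picture viewer there is one more tool, called after ">>>" by a JSON object that holds its "api" and its "payload", one argument or row to a line. move_arm: Moves the arm, as the interface text tells. Its arguments: {"type":"object","properties":{"moves":{"type":"string"},"squeeze":{"type":"number"}},"required":["moves"]}

```bash
mkdir -p pics; cat > h.py <<'E'
import numpy as np, cv2
from plant import env
def ray(name,u,v):
    p=env.camera_params(name); T=np.linalg.inv(np.array(p["extrinsics"]))
    d=T[:3,:3]@np.array([(u-p["cx"])/p["fx"],(v-p["cy"])/p["fy"],1]); return T[:3,3],d
def onz(name,u,v,z):
    o,d=ray(name,u,v); return o+d*(z-o[2])/d[2]
def proj(name,P):
    p=env.camera_params(name); E=np.array(p["extrinsics"]); c=E[:3,:3]@np.array(P)+E[:3,3]
    return c[0]/c[2]*p["fx"]+p["cx"],c[1]/c[2]*p["fy"]+p["cy"]
E
python3 - <<'E'
from h import *
a=env.grab_frame("scene");b=env.grab_frame("top")
cv2.imwrite("pics/scene.png",a[...,::-1]);cv2.imwrite("pics/top.png",b[...,::-1])
for n in("scene","top"): print(np.linalg.inv(np.array(env.camera_params(n)["extrinsics"])).round(3),env.camera_params(n)["fx"])
print(env.observe(),env.hold_point_z)
E
```

```text
[[-0.979 -0.137  0.151  0.32 ]
 [-0.203  0.724 -0.659  0.873]
 [-0.019 -0.676 -0.737  1.172]
 [ 0.     0.     0.     1.   ]] 449.3220065105793
[[ 1.800e-02 -9.940e-01  1.040e-01  4.050e-01]
 [-1.000e+00 -1.800e-02  0.000e+00 -7.600e-02]
 [ 1.000e-03 -1.040e-01 -9.950e-01  1.315e+00]
 [ 0.000e+00  0.000e+00  0.000e+00  1.000e+00]] 381.6902262996644
{'time': 0.1, 'qpos': array([-1.39681949e+00,  4.86853618e-02,  9.77172493e-02,  1.62201329e+00,
       -2.08934098e-05,  1.44296654e+00]), 'qvel': array([ 1.07467280e-03, -1.16003987e-03,  1.46146000e-03, -7.44021502e-04,
       -8.26031986e-05,  7.11155908e-04]), 'joint_efforts': array([ 2.97916828e-03, -3.39851081e+01,  3.20936108e+01,  1.58332300e-02,
       -1.29860236e-04, -5.31623684e-06]), 'eef_pos': array([ 0.15592098, -0.50071377,  0.23021104]), 'orientation': array([-3.13942274e+00, -2.57834459e-04,  3.01806368e-01]), 'wrist_force': array([-0.65975408, -0.30338111,  0.80224851]), 'torque': array([-0.00181177, -0.03274683,  0.00173717]), 'grip_force': 0.0, 'opening': 0.08510537826819764} 0.0187
```

View pics/scene.png

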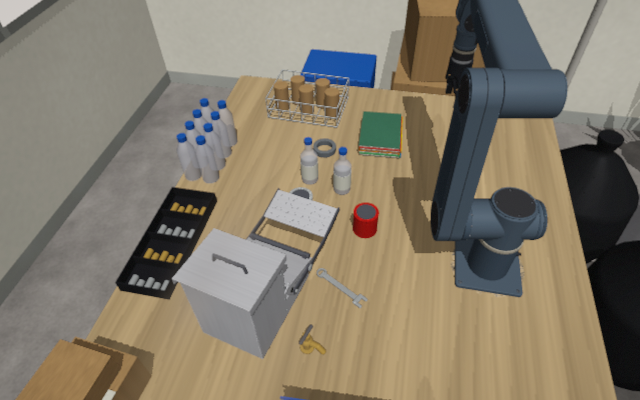

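View pics/top.png

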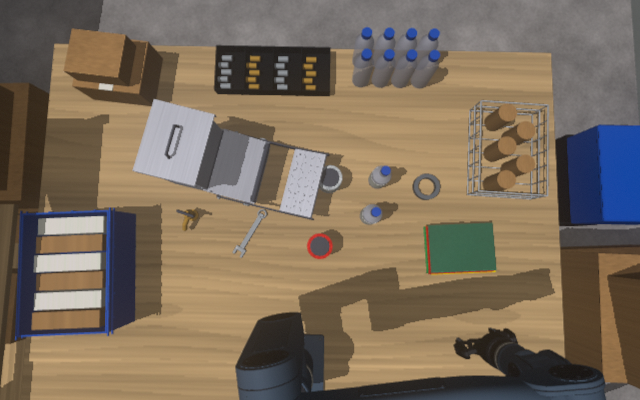

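The top view shows the feeder with its front facing right (world -y). The white tin's edge is under the treadle plate at about (331,178), the bottles stand at (380,177) and (371,213), and the tape lies at (427,186). Two things could be the tin: the white one at (331,178), and a red one at (320,245), which the task rules out. The white one fits because it stands at the plate's edge. I'll enlarge a crop to confirm.

```bash
python3 - <<'E'
from h import *
b=cv2.imread("pics/top.png")
cv2.imwrite("pics/crop.png",cv2.resize(b[130:250,240:440],None,fx=4,fy=4,interpolation=cv2.INTER_CUBIC))
E
```

```text
(no output)
```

View pics/crop.png

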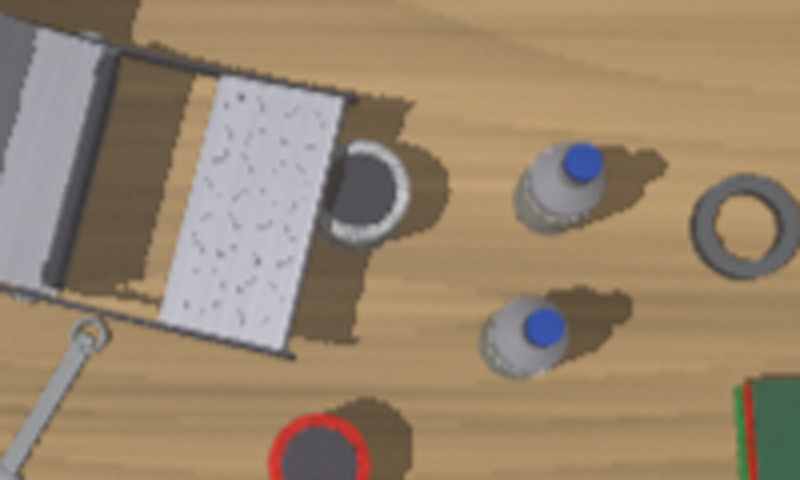

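The crop shows the white-rimmed tin, crop centre about (358,194), with its edge under the plate, so this is the right one. The red one is the lookalike. Next I'll work out positions.

```bash
cat >> h.py <<'E'
def c2f(u,v): return 240+(u+.5)/4-.5,130+(v+.5)/4-.5
E
python3 - <<'E'
from h import *
g=lambda u,v,z: onz("top",*c2f(u,v),z)
F1,F2=g(345,97,.118),g(287,350,.118); R1,R2=g(222,75,.096),g(160,320,.096)
print("front",F1,F2,np.linalg.norm(F1-F2),"rear",R1,R2)
y=(F1-F2)+(R1-R2); x=(R1+R2-F1-F2)
th1=np.arctan2(-y[0],y[1]); th2=np.arctan2(x[1],x[0]); print(th1,th2)
for th in(th1,th2):
    R=np.array([[np.cos(th),-np.sin(th)],[np.sin(th),np.cos(th)]])
    print("org",((F1+F2)/2)[:2]-R@[-.333,0],((R1+R2)/2)[:2]-R@[-.230,0])
    o=(((F1+F2)/2)[:2]-R@[-.333,0]+((R1+R2)/2)[:2]-R@[-.230,0])/2
    for n,p in dict(tin=g(358,194,.085),capA=g(583,162,.19),capB=g(544,327,.19),red=g(320,465,.085),tape=g(745,226,.02),nb=g(742,380,.054),wr=g(90,332,.01)).items():
        print(n,p.round(3),"feeder",(R.T@(p[:2]-o)).round(3))
E
```

```text
front [ 0.68161442 -0.08939151  0.118     ] [ 0.47864992 -0.04730917  0.118     ] 0.2072812474103828 rear [0.70307028 0.01079247 0.096     ] [0.50216281 0.05535651 0.096     ]
-1.7821320324097862 1.352639291969974
org [ 0.51028007 -0.39394162] [ 0.55437035 -0.19180838]
tin [ 0.609 -0.102  0.085] feeder [-0.203  0.035]
capA [ 0.619 -0.267  0.19 ] feeder [-0.043  0.079]
capB [ 0.495 -0.238  0.19 ] feeder [-0.045 -0.048]
red [ 0.389 -0.075  0.085] feeder [-0.183 -0.186]
tape [ 0.598 -0.435  0.02 ] feeder [0.125 0.094]
nb [ 0.465 -0.422  0.054] feeder [ 0.14  -0.039]
wr [0.498 0.124 0.01 ] feeder [-0.401 -0.121]
org [0.6522036  0.25675689] [0.65239561 0.25762302]
tin [ 0.609 -0.102  0.085] feeder [-0.36  -0.035]
capA [ 0.619 -0.267  0.19 ] feeder [-0.519 -0.081]
capB [ 0.495 -0.238  0.19 ] feeder [-0.518  0.047]
red [ 0.389 -0.075  0.085] feeder [-0.381  0.185]
tape [ 0.598 -0.435  0.02 ] feeder [-0.687 -0.097]
nb [ 0.465 -0.422  0.054] feeder [-0.703  0.036]
wr [0.498 0.124 0.01 ] feeder [-0.163  0.122]
```

```bash
cat >> h.py <<'E'
from scipy.spatial.transform import Rotation as Ro
TH=1.356; RF=np.array([[np.cos(TH),-np.sin(TH),0],[np.sin(TH),np.cos(TH),0],[0,0,1]]); O=np.array([.6523,.2572,0])
W=lambda x,y,z: O+RF@np.array([x,y,z])
Fd=lambda p: RF.T@(np.array(p)-O)
def toolR(al,be,yaw):  # tool z in feeder frame leaning, tool y ~ feeder -y
    t=RF@np.array([np.tan(np.radians(al)),-np.tan(np.radians(be)),-1]); t/=np.linalg.norm(t)
    y=RF@np.array([-np.sin(np.radians(yaw)),-np.cos(np.radians(yaw)),0]); y-=t*(y@t); y/=np.linalg.norm(y)
    return np.c_[np.cross(y,t),y,t]
def delta(p,R=None):
    s=env.observe(); R0=Ro.from_euler("xyz",s["orientation"])
    r=(Ro.from_matrix(R)*R0.inv()).as_rotvec(True) if R is not None else np.zeros(3)
    return (100*(p-s["eef_pos"])).round(1), r.round(1)
E
python3 - <<'E'
from h import *
R=toolR(25,12,3)
for p in [(-.351,.065,.28),(-.351,.065,.022),(-.351,.04,.022),(-.351,-.095,.022)]:
    print(W(*p).round(3),delta(W(*p),R))
E
```

```text
[ 0.514 -0.072  0.28 ] (array([35.8, 42.9,  5. ]), array([ 12.1, -25.5,  54.1]))
[ 0.514 -0.072  0.022] (array([ 35.8,  42.9, -20.8]), array([ 12.1, -25.5,  54.1]))
[ 0.538 -0.077  0.022] (array([ 38.2,  42.4, -20.8]), array([ 12.1, -25.5,  54.1]))
[ 0.67  -0.106  0.022] (array([ 51.4,  39.5, -20.8]), array([ 12.1, -25.5,  54.1]))
```

>>> {"api": "move_arm", "payload": {
  "moves": "0 0 5 0 0 0 -0.06; 4 5 8 1 -3 6 -0.06; 8 10 8 2.5 -5 11 -0.06; 12 15 8 4 -8 17 -0.06; 16 20 8 5 -11 23 -0.06; 20 25 8 6.5 -14 29 -0.06; 24 30 8 8 -17 36 -0.06; 28 35 8 9.5 -20 42 -0.06; 32 39 7 11 -23 48 -0.06; 35.8 42.9 5 12.1 -25.5 54.1 -0.06; 35.8 42.9 5 12.1 -25.5 54.1 -0.06; 35.8 42.9 5 12.1 -25.5 54.1 -0.06"
}}

```text
time: 1.6
eef_pos: [0.5136, -0.0718, 0.2806]
orientation: [2.974, -0.445, 1.303]
wrist_force: [0.4, -0.1, 0.4]
opening: 0.0401
grip_force: 0.0
```

```bash
python3 - <<'E'
from h import *
s=env.observe(); R=toolR(25,12,3)
print(s["time"],Fd(s["eef_pos"]).round(4),delta(W(-.351,.065,.28),R),s["opening"],s["qpos"].round(2),s["wrist_force"])
for n in("wrist","top"): cv2.imwrite(f"pics/{n}2.png",env.grab_frame(n)[...,::-1])
b=cv2.imread("pics/top2.png")
w=cv2.imread("pics/wrist2.png")
cv2.imwrite("pics/c2.png",np.vstack([cv2.resize(b[130:250,240:440],(500,300)),cv2.resize(w,(480,300))[:, :480] if 0 else cv2.copyMakeBorder(cv2.resize(w,(480,300)),0,0,0,20,0)]))
E
```

```text
1.6 [-0.351   0.0654  0.2806] (array([ 0. , -0. , -0.1]), array([ 0., -0.,  0.])) 0.04007874630430237 [-0.56 -0.11 -0.03  1.61  0.47  1.33] [ 0.41782904 -0.13209349  0.35668158]
```

View pics/c2.png

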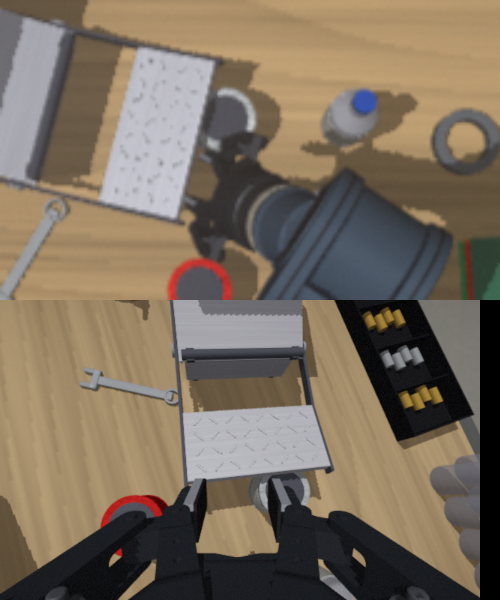

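The pictures show the tin at crop (225,120), just ahead of the leading finger, and the wrist link over bottle B. I need to check that bottle B stays clear when the wrist goes down.

```bash
python3 - <<'E'
from h import *
a=env.grab_frame("scene")[...,::-1]
cv2.imwrite("pics/s2.png",cv2.resize(a[50:290,200:520],None,fx=2.5,fy=2.5))
s=env.observe(); R=Ro.from_euler("xyz",s["orientation"]).as_matrix()
for d in (0,.07,.15,.2,.25,.3,.35):
    P=s["eef_pos"]-R[:,2]*d; u,v=proj("scene",P); ut,vt=proj("top",P)
    print(d,P.round(3),Fd(P).round(3),"scene crop",round((u-200)*2.5),round((v-50)*2.5),"top crop2.5",round((ut-240)*2.5),round((vt-130)*2.5))
E
```

```text
0 [ 0.514 -0.073  0.282] [-0.353  0.065  0.282] scene crop 317 277 top crop2.5 200 177
0.07 [ 0.494 -0.099  0.344] [-0.381  0.078  0.344] scene crop 337 224 top crop2.5 224 190
0.15 [ 0.472 -0.128  0.416] [-0.415  0.094  0.416] scene crop 362 160 top crop2.5 256 207
0.2 [ 0.459 -0.146  0.46 ] [-0.435  0.103  0.46 ] scene crop 378 118 top crop2.5 279 219
0.25 [ 0.445 -0.164  0.505] [-0.456  0.113  0.505] scene crop 395 74 top crop2.5 305 232
0.3 [ 0.431 -0.182  0.549] [-0.477  0.123  0.549] scene crop 413 29 top crop2.5 333 247
0.35 [ 0.417 -0.2    0.594] [-0.497  0.132  0.594] scene crop 431 -19 top crop2.5 366 264
```

View pics/s2.png

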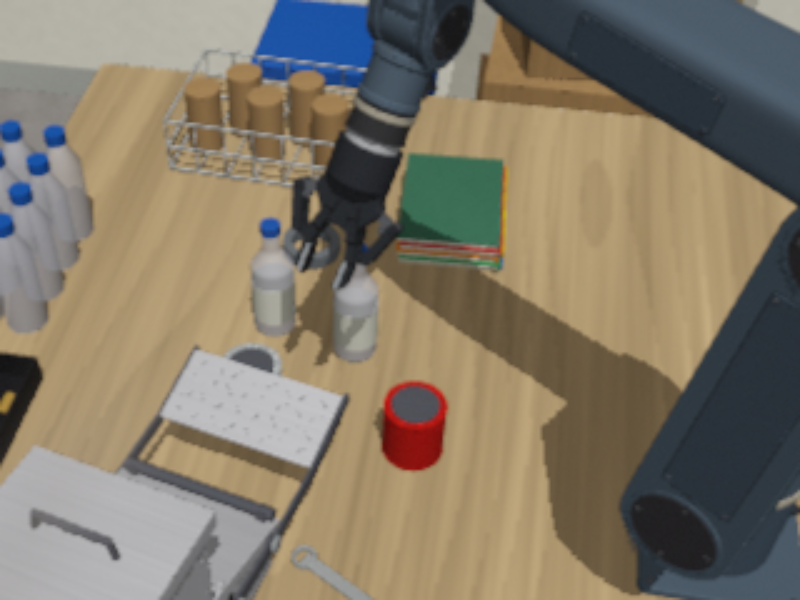

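The scene view shows the wrist link above and beside bottle B, whose cap is near (355,265). It's clear by a few cm, so I'll lean a little less and stay slightly higher.

```bash
python3 - <<'E'
from h import *
R=toolR(21,12,3)
for p in [(-.353,.055,.15),(-.353,.055,.03)]:
    print(delta(W(*p),R))
E
```

```text
(array([  0.9,  -0.3, -13.2]), array([-3.9,  0.7, -0. ]))
(array([  0.9,  -0.3, -25.2]), array([-3.9,  0.7, -0. ]))
```

>>> {"api": "move_arm", "payload": {
  "moves": "0.5 -0.2 -4 -2 0.3 0 -0.06; 0.9 -0.3 -8 -3.9 0.7 0 -0.06; 0.9 -0.3 -11 -3.9 0.7 0 -0.06; 0.9 -0.3 -14 -3.9 0.7 0 -0.06; 0.9 -0.3 -16 -3.9 0.7 0 -0.06; 0.9 -0.3 -17.5 -3.9 0.7 0 -0.06; 0.9 -0.3 -19 -3.9 0.7 0 -0.06; 0.9 -0.3 -19 -3.9 0.7 0 -0.06"
}}

```text
time: 2.75
eef_pos: [0.5223, -0.0752, 0.0902]
orientation: [2.968, -0.376, 1.304]
wrist_force: [-1.4, 0.3, 0.4]
opening: 0.0406
grip_force: 0.0
```

>>> {"api": "move_arm", "payload": {
  "moves": "0 0 -1 0 0 0 -0.06; 0 0 -2 0 0 0 -0.06; 0 0 -3 0 0 0 -0.06; 0 0 -4 0 0 0 -0.06; 0 0 -5.2 0 0 0 -0.06; 0 0 -6.2 0 0 0 -0.06; 0 0 -6.2 0 0 0 -0.06"
}}

```text
time: 3.62
eef_pos: [0.5221, -0.0747, 0.0279]
orientation: [2.968, -0.377, 1.305]
wrist_force: [0.7, -0.3, -0.9]
opening: 0.0402
grip_force: 0.0
```

```bash
python3 - <<'E'
from h import *
s=env.observe(); print(s["time"],Fd(s["eef_pos"]).round(4),s["wrist_force"])
a=env.grab_frame("scene")[...,::-1]; b=env.grab_frame("top")[...,::-1]
cv2.imwrite("pics/s3.png",np.hstack([cv2.resize(a[110:260,260:400],(400,428)),cv2.resize(b[130:250,260:372],(400,428))]))
E
```

```text
3.625 [-0.3521  0.0565  0.0279] [ 0.71928268 -0.26339055 -0.89011889]
```

View pics/s3.png

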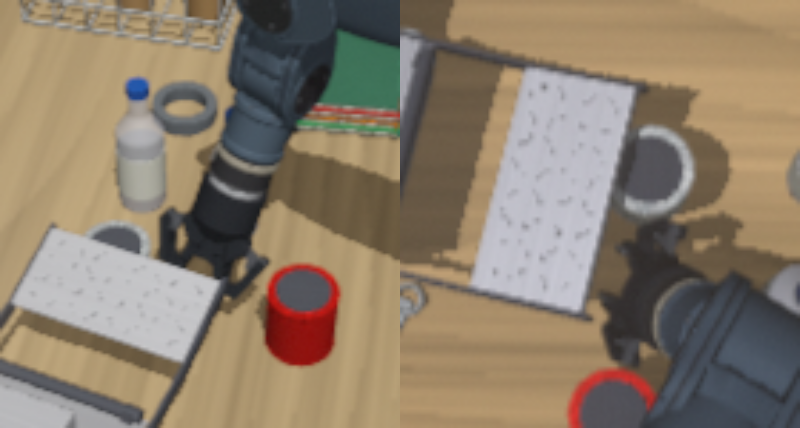

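Nothing is touching: the leading finger sits beside the tin at right-half (650,240), about 1 cm short of it. I'll push toward feeder -y.

>>> {"api": "move_arm", "payload": {
  "moves": "0.6 -0.15 0 0 0 0 -0.06; 1.2 -0.3 0 0 0 0 -0.06; 1.8 -0.5 0 0 0 0 -0.06; 2.4 -0.65 0 0 0 0 -0.06; 3.0 -0.8 0 0 0 0 -0.06; 3.6 -1 0 0 0 0 -0.06; 4.2 -1.15 0 0 0 0 -0.06; 4.8 -1.35 0 0 0 0 -0.06; 5.4 -1.5 0 0 0 0 -0.06; 6 -1.7 0 0 0 0 -0.06; 6 -1.7 0 0 0 0 -0.06"
}}

```text
time: 5.1
eef_pos: [0.5845, -0.0929, 0.0302]
orientation: [2.962, -0.376, 1.307]
wrist_force: [-1.4, -1.1, 3.9]
opening: 0.0402
grip_force: 0.2
```

```bash
python3 - <<'E'
from h import *
s=env.observe(); print(s["time"],Fd(s["eef_pos"]).round(4),s["wrist_force"])
b=env.grab_frame("top")[...,::-1]; a=env.grab_frame("scene")[...,::-1]
cv2.imwrite("pics/s4.png",np.hstack([cv2.resize(a[110:260,260:400],(400,428)),cv2.resize(b[110:230,260:372],(400,428))]))
E
```

```text
5.1 [-0.3565 -0.0084  0.0302] [-1.39380055 -1.08114576  3.9407575 ]
```

View pics/s4.png

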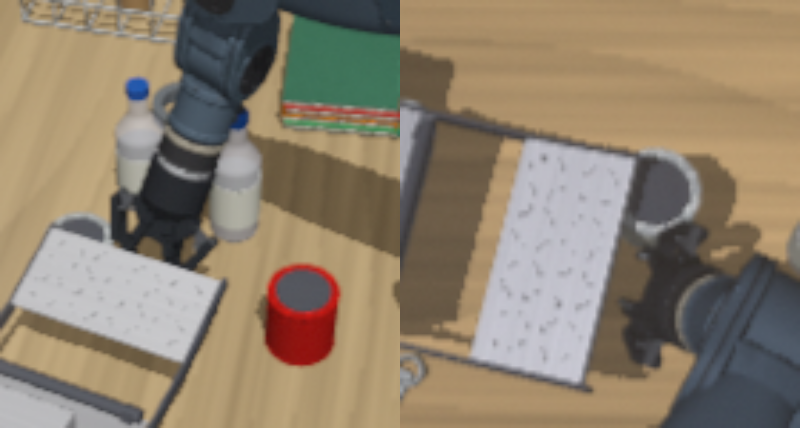

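The tin moved with the fingertip and is still upright at right-half (660,196), and both bottles are untouched. I'll keep pushing.

>>> {"api": "move_arm", "payload": {
  "moves": "0.8 -0.2 0 0 0 0 -0.06; 1.6 -0.35 0 0 0 0 -0.06; 2.4 -0.5 0 0 0 0 -0.06; 3.2 -0.7 0 0 0 0 -0.06; 4.0 -0.9 0 0 0 0 -0.06; 4.8 -1.05 0 0 0 0 -0.06; 5.6 -1.2 0 0 0 0 -0.06; 6.4 -1.4 0 0 0 0 -0.06; 7.2 -1.6 0 0 0 0 -0.06; 8 -1.75 0 0 0 0 -0.06; 8.8 -1.9 0 0 0 0 -0.06; 8.8 -1.9 0 0 0 0 -0.06"
}}

```text
time: 6.7
eef_pos: [0.6712, -0.1116, 0.0286]
orientation: [2.965, -0.375, 1.306]
wrist_force: [-0.2, -0.8, 1.2]
opening: 0.0404
grip_force: 0.1
```

```bash
python3 - <<'E'
from h import *
s=env.observe(); print(s["time"],Fd(s["eef_pos"]).round(4),s["wrist_force"])
b=env.grab_frame("top")[...,::-1]; a=env.grab_frame("scene")[...,::-1]
cv2.imwrite("pics/s5.png",np.hstack([cv2.resize(a[90:240,230:370],(400,428)),cv2.resize(b[110:230,260:372],(400,428))]))
E
```

```text
6.7 [-0.3563 -0.0971  0.0286] [-0.23924723 -0.78834822  1.23816224]
```

View pics/s5.png

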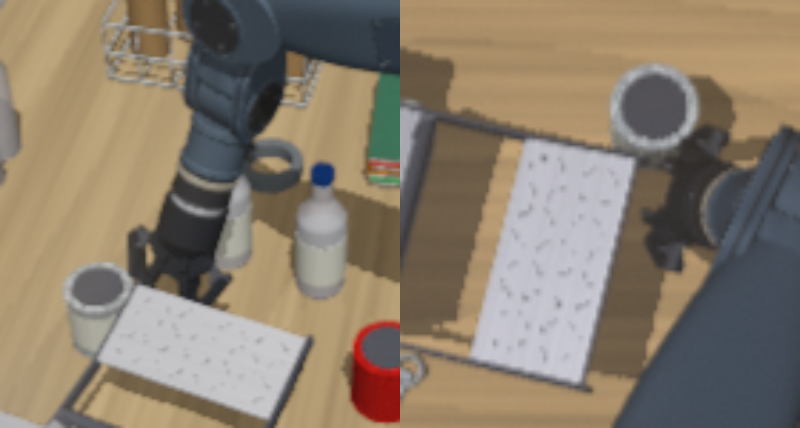

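The tin is standing at right-half (654,108), but it has slid toward feeder +x. I'll compute where it is.

```bash
python3 - <<'E'
from h import *
p=onz("top",260+(254.5)/3.571-.4,110+108.5/3.567-.4,.085); print(p,Fd(p))
b=cv2.imread("pics/s5.png")[:,400:]; cv2.imwrite
g=cv2.cvtColor(b,cv2.COLOR_BGR2GRAY); hsv=cv2.cvtColor(b,cv2.COLOR_BGR2HSV)
m=((hsv[...,1]<50)&(g<110)).astype('uint8')
n,l,st,c=cv2.connectedComponentsWithStats(m); i=l[105,254]; print(st[i],c[i])
p=onz("top",260+c[i][0]/3.571-.4,110+c[i][1]/3.567-.4,.083); print(Fd(p))
E
```

```text
[ 0.73602111 -0.1054122   0.085     ] [-0.33643428 -0.15908741  0.085     ]
[ 222   74   64   65 3214] [254.00093342 106.38114499]
[-0.33545968 -0.16146746  0.083     ]
```

The tin is at feeder (-0.336, -0.160), clear of the plate but with little margin. I'll push it a bit further.

>>> {"api": "move_arm", "payload": {
  "moves": "0.5 -0.1 0 0 0 0 -0.06; 1 -0.2 0 0 0 0 -0.06; 1.5 -0.35 0 0 0 0 -0.06; 1.5 -0.35 0 0 0 0 -0.06"
}}

```text
time: 7.3
eef_pos: [0.6865, -0.1148, 0.029]
orientation: [2.965, -0.376, 1.306]
wrist_force: [-0.6, -0.8, -0.9]
opening: 0.04
grip_force: 0.3
```

```bash
cat >> h.py <<'E'
def tin():
    b=env.grab_frame("top")[...,::-1][90:170,300:380]; b=cv2.resize(b,None,fx=4,fy=4,interpolation=cv2.INTER_CUBIC)
    hsv=cv2.cvtColor(b,cv2.COLOR_BGR2HSV); m=((hsv[...,1]<50)&(hsv[...,2]<110)).astype('uint8')
    n,l,st,c=cv2.connectedComponentsWithStats(m)
    for i in range(1,n):
        if 1500<st[i][4]<9000: print(st[i],Fd(onz("top",300+c[i][0]/4-.4,90+c[i][1]/4-.4,.083)).round(4))
E
python3 - <<'E'
from h import *
s=env.observe(); print(s["time"],Fd(s["eef_pos"]).round(4),s["wrist_force"]); tin()
# next: retreat waypoints and press pose
R=toolR(0,0,0)
print(delta(W(-.37,-.07,.03)), delta(W(-.37,-.07,.3)))
E
```

```text
7.3 [-0.3562 -0.1127  0.029 ] [-0.60755878 -0.83431343 -0.91727011]
[  87  147   73   73 4002] [-0.3314 -0.1744  0.083 ]
(array([-4.5, -0.4,  0.1]), array([0., 0., 0.])) (array([-4.5, -0.4, 27.1]), array([0., 0., 0.]))
```

The tin is at y -0.174, well clear. I'll back off, go up, and set up the press.

>>> {"api": "move_arm", "payload": {
  "moves": "-1.7 0.4 0 0 0 0 -0.06; -3.4 0.7 0 0 0 0 -0.06; -3.4 0.7 3 0 0 0 -0.06; -3.4 0.7 7 0 0 0 -0.06; -3.4 0.7 12 0 0 0 -0.06; -3.4 0.7 17 0 0 0 -0.06; -3.4 0.7 21 0 0 0 -0.06; -3.4 0.7 21 0 0 0 -1; -3.4 0.7 21 0 0 0 -1"
}}

```text
time: 8.48
eef_pos: [0.6522, -0.1077, 0.2392]
orientation: [2.965, -0.376, 1.306]
wrist_force: [0.3, 0.3, -0.4]
opening: 0.0043
grip_force: 0.0
```

```bash
python3 - <<'E'
from h import *
s=env.observe(); print(s["time"],Fd(s["eef_pos"]).round(4),s["opening"]); tin()
print(delta(W(-.287,0,.14),toolR(0,0,0)))
E
```

```text
8.475 [-0.3565 -0.0777  0.2392] 0.004281734001857045
[  87  147   73   72 4001] [-0.3313 -0.1745  0.083 ]
(array([-6. ,  8.4, -9.8]), array([-18.6,  14.7,   4.7]))
```

>>> {"api": "move_arm", "payload": {
  "moves": "-2 2.8 0 -6 5 1.5 -1; -4 5.6 0 -12 10 3 -1; -6 8.4 -1 -18.6 14.7 4.7 -1; -6 8.4 -3 -18.6 14.7 4.7 -1; -6 8.4 -6 -18.6 14.7 4.7 -1; -6 8.4 -9 -18.6 14.7 4.7 -1; -6 8.4 -9.8 -18.6 14.7 4.7 -1; -6 8.4 -9.8 -18.6 14.7 4.7 -1"
}}

```text
time: 9.52
eef_pos: [0.591, -0.0236, 0.1398]
orientation: [-3.141, 0.001, 1.356]
wrist_force: [-0.2, 0.5, 0.0]
opening: 0.0001
grip_force: 0.0
```

```bash
python3 - <<'E'
from h import *
s=env.observe(); print(s["time"],Fd(s["eef_pos"]).round(4),s["opening"],s["wrist_force"],delta(W(-.285,0,.14),toolR(0,0,0)))
b=env.grab_frame("top")[...,::-1]; a=env.grab_frame("scene")[...,::-1]
cv2.imwrite("pics/s6.png",np.hstack([cv2.resize(a[90:240,230:370],(400,428)),cv2.resize(b[110:230,260:372],(400,428))]))
E
```

```text
9.525 [-0.2874  0.      0.1398] 7.807754487415155e-05 [-0.21479653  0.46491514  0.03667879] (array([0.1, 0.2, 0. ]), array([ 0.1, -0.1,  0. ]))
```

View pics/s6.png

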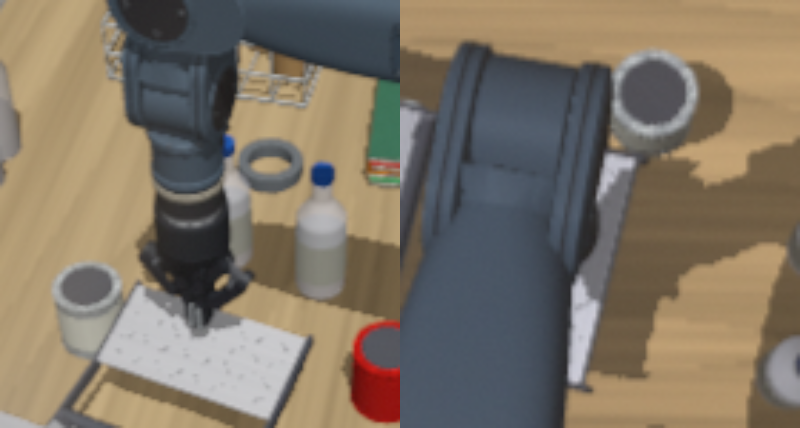

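The shut fingertips are over the plate's middle and the tin stands clear. Pressing down now.

>>> {"api": "move_arm", "payload": {
  "moves": "0 0 -1 0 0 0 -1; 0 0 -2 0 0 0 -1; 0 0 -2.8 0 0 0 -1; 0 0 -3.6 0 0 0 -1; 0 0 -4.4 0 0 0 -1; 0 0 -5.2 0 0 0 -1; 0 0 -6 0 0 0 -1; 0 0 -6.8 0 0 0 -1; 0 0 -7.6 0 0 0 -1; 0 0 -8.4 0 0 0 -1; 0 0 -9.2 0 0 0 -1; 0 0 -9.6 0 0 0 -1"
}}

```text
time: 11.12
eef_pos: [0.5924, -0.0217, 0.0482]
orientation: [3.138, -0.004, 1.357]
wrist_force: [-5.3, 6.9, 14.1]
opening: -0.0001
grip_force: 6.7
```

>>> {"api": "move_arm", "payload": {
  "moves": "0 0 -0.4 0 0 0 -1; 0 0 -0.8 0 0 0 -1; 0 0 -1.1 0 0 0 -1; 0 0 -1.1 0 0 0 -1"
}}

```text
time: 11.62
eef_pos: [0.5936, -0.0212, 0.0385]
orientation: [3.136, -0.005, 1.358]
wrist_force: [-4.3, 5.1, 14.4]
opening: -0.0003
grip_force: 6.8
```

>>> {"api": "move_arm", "payload": {
  "moves": "0 0 -0.4 0 0 0 -1; 0 0 -0.8 0 0 0 -1; 0 0 -0.8 0 0 0 -1"
}}

```text
time: 12.0
eef_pos: [0.594, -0.0212, 0.038]
orientation: [3.133, -0.005, 1.358]
wrist_force: [-17.1, 7.0, 42.9]
opening: -0.0001
grip_force: 20.5
```

The force jumped to 43 N with no further travel, so the treadle is at its stop. Holding.

>>> {"api": "move_arm", "payload": {
  "moves": "0 0 0 0 0 0 -1; 0 0 0 0 0 0 -1; 0 0 0 0 0 0 -1; 0 0 0 0 0 0 -1; 0 0 0 0 0 0 -1; 0 0 0 0 0 0 -1; 0 0 0 0 0 0 -1; 0 0 0 0 0 0 -1; 0 0 0 0 0 0 -1; 0 0 0 0 0 0 -1; 0 0 0 0 0 0 -1; 0 0 0 0 0 0 -1"
}}

```text
time: 13.5
eef_pos: [0.5939, -0.0212, 0.038]
orientation: [3.133, -0.005, 1.358]
wrist_force: [-16.2, 5.9, 42.1]
opening: -0.0
grip_force: 20.5
```

```bash
python3 - <<'E'
from h import *
b=env.grab_frame("top")[...,::-1]; a=env.grab_frame("scene")[...,::-1]
cv2.imwrite("pics/s7.png",np.hstack([cv2.resize(a[130:330,180:370],(400,428)),cv2.resize(b[70:270,130:350],(400,428))]))
E
```

```text
(no output)
```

View pics/s7.png

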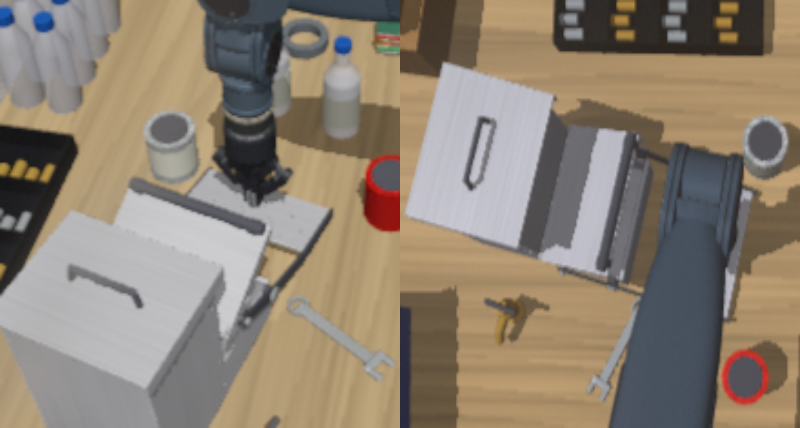

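>>> {"api": "move_arm", "payload": {
  "moves": "0 0 0 0 0 0 -1; 0 0 0 0 0 0 -1; 0 0 0 0 0 0 -1; 0 0 0 0 0 0 -1; 0 0 0 0 0 0 -1; 0 0 0 0 0 0 -1; 0 0 0 0 0 0 -1; 0 0 0 0 0 0 -1; 0 0 0 0 0 0 -1; 0 0 0 0 0 0 -1"
}}

```text
time: 14.85
eef_pos: [0.594, -0.0212, 0.0379]
orientation: [3.133, -0.005, 1.358]
wrist_force: [-16.6, 6.1, 42.6]
opening: -0.0001
grip_force: 20.5
```

The flap stood fully open for over 2.8 s. Now I'll ease it up slowly.

>>> {"api": "move_arm", "payload": {
  "moves": "0 0 0.3 0 0 0 -1; 0 0 0.6 0 0 0 -1; 0 0 0.9 0 0 0 -1; 0 0 1.2 0 0 0 -1; 0 0 1.5 0 0 0 -1; 0 0 1.8 0 0 0 -1; 0 0 2.1 0 0 0 -1; 0 0 2.4 0 0 0 -1; 0 0 2.7 0 0 0 -1; 0 0 3 0 0 0 -1; 0 0 3.3 0 0 0 -1; 0 0 3.6 0 0 0 -1"
}}

```text
time: 16.35
eef_pos: [0.5925, -0.0264, 0.0655]
orientation: [3.136, 0.006, 1.355]
wrist_force: [-4.6, -4.8, 10.6]
opening: -0.0001
grip_force: 5.8
```

>>> {"api": "move_arm", "payload": {
  "moves": "0 0 0.3 0 0 0 -1; 0 0 0.6 0 0 0 -1; 0 0 0.9 0 0 0 -1; 0 0 1.2 0 0 0 -1; 0 0 1.5 0 0 0 -1; 0 0 1.8 0 0 0 -1; 0 0 2.1 0 0 0 -1; 0 0 2.4 0 0 0 -1; 0 0 2.7 0 0 0 -1; 0 0 3 0 0 0 -1; 0 0 3.3 0 0 0 -1; 0 0 3.6 0 0 0 -1"
}}

```text
time: 17.85
eef_pos: [0.5925, -0.0265, 0.1019]
orientation: [3.136, 0.006, 1.354]
wrist_force: [-4.8, -4.2, 11.8]
opening: 0.0003
grip_force: 5.4
```

>>> {"api": "move_arm", "payload": {
  "moves": "0 0 0.3 0 0 0 -1; 0 0 0.6 0 0 0 -1; 0 0 0.9 0 0 0 -1; 0 0 1.2 0 0 0 -1; 0 0 1.5 0 0 0 -1; 0 0 1.8 0 0 0 -1; 0 0 2.0 0 0 0 -1; 0 0 2.0 0 0 0 -1"
}}

```text
time: 18.85
eef_pos: [0.5921, -0.0237, 0.1183]
orientation: [3.139, 0.001, 1.356]
wrist_force: [-0.5, -0.2, 0.3]
opening: 0.0002
grip_force: 0.0
```

>>> {"api": "move_arm", "payload": {
  "moves": "0 0 1 0 0 0 -1; 0 0 4 0 0 0 -1; 0 0 8 0 0 0 -1; 0 0 12 0 0 0 -1; -4 0 14 0 0 0 -1; -9 -1 14 0 0 0 -1; -14 -2 14 0 0 0 -1; -19 -3 14 0 0 0 -1; -19 -3 14 0 0 0 -1; -19 -3 14 0 0 0 -1"
}}

```text
time: 20.1
eef_pos: [0.4027, -0.0539, 0.2592]
orientation: [3.137, 0.001, 1.356]
wrist_force: [0.5, 0.4, 0.2]
opening: 0.0001
grip_force: 0.0
```

```bash
python3 - <<'E'
from h import *
tin(); a=env.grab_frame("scene")[...,::-1]; b=env.grab_frame("top")[...,::-1]
cv2.imwrite("pics/s8.png",np.hstack([cv2.resize(a[130:330,180:370],(400,428)),cv2.resize(b[70:270,200:440],(400,428))]))
E
```

```text
[  87  147   73   73 4075] [-0.3313 -0.1744  0.083 ]
[   0  209  168  111 1846] [-0.3325 -0.1199  0.083 ]
```

View pics/s8.png

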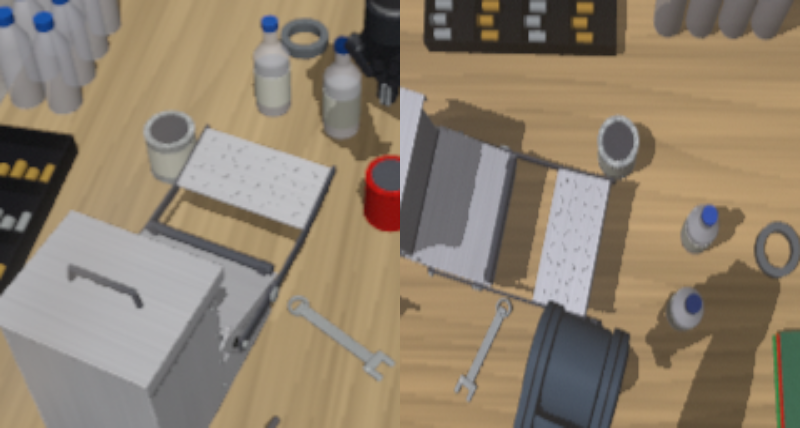

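The flap is shut and the plate is up. The tin stands clear, the other goods are in place, and the robot touches nothing.

```bash
python3 -c "
from plant import env
print(env.finish_job())"
```

```text
the job is handed in; nothing more can be done
None
```

I pushed the tin clear, standing; held the treadle at its stop for about 2.8 s with the flap fully open, eased it shut under the fingers, and handed the job in (no verdict was returned).

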